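Third hand for the plant stand's front rail

ROBOT

A 6-joint arm with a two-finger parallel gripper is mounted at the origin on the work surface. World frame = base frame: x ahead of the robot, y to its left, z up, the work surface at z = 0. Lengths are in mm, angles in degrees, forces in N, time in s.
With the tool pointing down it reaches from about 350 to 875 mm from the base axis. Payload 15.5 kg.
Tool frame: the origin (TCP) lies where the fingers leave the gripper's body, on its centre line; the fingertips stand 73 mm ahead of it and the grasp point (between the pads) lies 54 mm ahead of it; z points along the fingers, y is the direction in which the jaws open and shut (so a half turn about z gives the same grasp; the last joint's range is limited). The gripper opens to 85 mm and grips with 20 to 120 N. Pads are 22 mm wide; open, the fingers measure 114 mm over their backs; the gripper's body (76 mm by 85 mm) begins 54 mm behind the grasp point. The pads swing forward as they close: fully open they stand 13 mm farther back than shut.
Start: joints at [59.33, 28.281, 77.091, -0, 74.628, -5.472], TCP at [266.095, 565.527, 303.877] pointing down, gripper open.
Joint ranges: [-166.48, 166.48], [-47.26, 123.95], [12.59, 153.08], [-70.14, 250.14], [6.76, 159.57], [-176.63, 176.63]. Speed limits (degrees/s): [108.29, 108.29, 147.25, 172.46, 172.46, 172.46].

INTERFACE

Orientations are given as a 3x3 rotation matrix whose columns are the frame's x, y, z axes.
In Python, from bench import env gives the robot as it stands.
- The arm moves only by the shell command python3 -m crank 'ROWS'. ROWS is JSON, a list of rows, each a list of 3 entries, a list of its own where there are three numbers: the opening in per cent of the stroke, from 0 (shut) to 100 (fully open), then the shift along the world's x, y, z in mm, then the turn about the world's z in units of 8 degrees (1.0 is 8 degrees). In form: [[fingers, [tx, ty, tz], twist], ...]. A call has 1 to 20 rows; each row is the pose to reach, as a shift and turn from the pose measured when the call began; what a row does not reach only later rows make up. A row lasts 1/10 s, in which the tool goes at most 50 mm and 8.59 degrees, less where a joint would pass 70% of its speed; a pose out of reach is approached as far as the arm can. A call with a gripper value outside its range is refused whole. The fingers move at their own pace and stop on an object; the grip force is fixed at half the most. Time passes only in rows, so rows that repeat a pose let the fingers close. It gives the time, the measured TCP pose, the force and the opening at its end, in the units of the state.
- env.get_state(): the state, without advancing time (a new reading comes with each control period).
- env.get_image(name): name is "side" or "top" or "wrist"; returns the picture (420x560x3 uint8, red, green, blue); there is no depth.
- env.get_calibration(name): a dict with "vertical_fov" (degrees; the focal length in pixels is half the picture's height over the tangent of half this angle, whatever the lens; pixels are square), "cx", "cy" (the principal point, pixels), "xyz" and "orientation" of the camera in the world. Camera axes: x right, y down, z forward; pixel columns grow to the right and rows downward; lengths in mm; the calibration is good to about 2 mm. A picture is of the moment at which its call begins: read the wrist's pose just before it. get_calibration takes no time and is no camera call; for the wrist camera it gives the pose at the moment of the call.
- env.finish_job(): hands the job in, once; it reports no verdict.
Trained networks look in the newest picture that a camera, given by its name, has taken for a name from the list of things; names that differ only in an ending like _2 or _b are one class to them, and where a whole thing is asked for, a point or a joint stands for the part that bears it (a point fixed in the world has none). Each returns a list of dicts, best first, with "confidence" (0 to 1); they miss things now and then, are a little off and sometimes report something else, mostly with a low value. They report only what shows in the picture. A call takes as long as a camera call. They do not tell look-alikes from the thing itself.
- env.search_frame(target, camera): "position" ([column, row] in pixels, amid what is visible of it).
- env.masks_of(target, camera): "region" (420x560 bool, what is visible of it) and "position" ([column, row] in pixels, amid what is visible of it).
The state is a dict: "t": time; "q": joint angles; "qvel": joint speeds; "joint_torque": joint torques, N m; "ee_pos": TCP position; "orientation": TCP orientation; "ft_force": force on the tool from outside, world axes, zero at the start; "ft_torque": the same for the moment, N m; "opening": opening from 0.0 (shut) to 1.0 (fully open).
Only numpy, scipy, OpenCV 4.12 (cv2) and the standard library are available. Lean on these libraries where they do the work, as an engineer would, in place of code of your own. Each camera call takes 0.05 s, during which the arm holds its last target.

TASK

I am about to screw the loose front rail onto the little wooden plant stand: first lift the watering can off the stand by its handle and set it down gently, upright, on the round cork mat beside it. Then push the rail squarely against the open front of the stand, its ends level with the stand's ends and still flat on the bench, and keep pressing it with a steady push of about 10 N, so that the red pointers of the sprung stand rest in the green bands (never ram it to the end of its travel). Finish while still holding that push, with the robot touching neither the stand, its jig nor the can, and leave the other things on the bench where they are.

Things in the scene. Friction and masses are not known exactly. Their poses are not given: they have to be found in the camera images.
- jig: bench-fixed jig in which the wooden plant stand rides on a sprung slide. Origin: bench level, below the middle of the unpressed stand's front face; x points into the stand (pressing direction), y along the face, z up. Overall x 0 to 200, y -118 to 118 mm; grey side guides 33 mm high with green bands. The first 50 mm of x are bare bench, so the rail slides freely
- stand (a joint): how far the stand is pushed back along the jig's x, in m: 0 unpressed, 0.030 end of travel. A spring of 0.8 N per mm resists (10 N at 0.0125) and returns it. A red pointer on each side of the stand is at the middle of the jig's green band at 0.0125; the bands span 0.0075 to 0.0175
- stand_front (a point): middle of the plant stand's flat front face, 25 mm above the bench; moves with the stand. The stand is 180 mm wide along the jig's y, 120 mm deep, top 60 mm high; its front is open between two front legs, 25 mm wide, flush with the top's edge
- rail: the loose front rail: a pale wooden bar 24 mm thick (its x), 180 mm long (its y), 44 mm high (z), two dark screw spots on top, about 160 g; starts on the bench in front of the stand. Either long face may go against the stand. Origin at the centre of its underside
- can: small empty galvanized watering can, about 350 g, 90 mm across, body 90 mm high, standing on the plant stand. Origin under its centre; its spout points along its x and reaches 110 mm from the axis. A round-bar handle, 12 mm thick, arches over the top along its x axis.
- can_handle (a point): middle of the can handle's straight level top part (52 mm long along the can's x, 12 mm thick), on the can's axis, 145 mm above its underside; 55 mm above the rim, with free space below
- mat: round cork mat fixed to the bench, 130 mm across, 4 mm thick, to the left or right of the stand. Origin under its centre, at bench level.
- pot: brown glazed bowl-shaped pot, 128 mm across, 70 mm high; origin under its centre. Bystander.
- flowerpot: small terracotta flower pot, 94 mm across, 80 mm high; origin under its centre. Bystander.
- scoop: white plastic hand scoop lying on the bench, 210 mm long, 65 mm wide, 36 mm high; origin where handle (towards its -x) and blade (towards +x) meet, on the bench. Bystander.
- screwdriver: screwdriver with dark wooden handle lying on the bench, along its x axis. Bystander.
- screwjar: closed glass screw jar with a grey cap, 60 mm across, 75 mm high; origin under its centre. Bystander.
There are look-alikes about, which are no part of the job. What is shaped like the can but orange, purple or yellow is not meant.

How it is judged (in metres and radians):
On the way, in this order (a step that is already met when the one before it is completed fails the run):
1. the watering can is lifted clear of the stand by the gripper (height (world z) of can above 0.075 m and contact force between the fingers and can above 0.5 N and contact force between can and jig below 0.02 N), for 0.2 s.
2. the can stands upright on the cork mat, let go (horizontal distance between can and mat below 0.035 m and height (world z) of can between -0.003 and 0.01 m and angle between can's own z axis and vertical below 0.08 rad and contact force between each of the fingers, the arm and can below 0.05 N and linear speed of can below 0.03 m/s), for 0.2 s.
3. the rail is pressed squarely against the stand with 6 to 14 N (contact force between rail and jig between 6 and 14 N and value of joint stand between 0.0065 and 0.0185 m and y of rail in the frame of jig between -0.012 and 0.012 m and angle between the x axis of rail and the x axis of jig, either way round below 0.06 rad and angle between rail's own z axis and vertical below 0.08 rad and height (world z) of rail between -0.003 and 0.006 m and contact force between any of the fingers, the arm and rail above 4 N and contact force between each of the fingers, the arm and jig below 0.5 N and contact force between can and jig below 0.1 N and linear speed of rail below 0.02 m/s), for 0.5 s.
At the end, for the whole second after the job is handed in: Robot still presses rail on stand: 6-14 N, stand 6.5-18.5 mm back, rail flat (6 mm, 0.08 rad), square within 0.06 rad, centred within 12 mm, at rest; robot touches neither stand, jig nor can; can upright (0.08 rad) at rest on the mat, axes within 35 mm (all of step 2 and all of step 3); the arm keeps its last pose, push and grip.
It fails at once if the sprung stand is rammed to the end of its travel (over 28 mm) (value of joint stand above 0.028 m).
It fails at once if the can is tipped over (more than 0.6 rad) (angle between can's own z axis and vertical above 0.6 rad).
It fails at once if the can falls or is dropped (in the air, touched by nothing) (height (world z) of can above 0.025 m and contact force between can and anything else below 0.001 N).
It fails at once if a bystander is moved more than 30 mm (distance of any of pot, flowerpot, scoop, screwdriver, screwjar from where it was at the start of the episode above 0.03 m).
It also fails if it takes over 64 s, if anything falls off the work surface, if the arm or the gripper's body presses on something with over 40 N, if the wrist force passes 120 N, or if a joint passes its speed limit or range.

## Working session

There is one attempt and no reset: what is moved stays moved. The work goes in short steps, Python scripts to look and compute and a shell command to move; the robot and the scene stay as the last step left them, time stands still between calls to the robot, and variables do not carry over. Pictures are saved under pics/ and viewed, and the job is handed in when it is done.

```bash
ls; mkdir -p pics; python3 - <<'E'
from bench import env
import cv2
for n in ["side","top","wrist"]:
    im=env.get_image(n); cv2.imwrite(f"pics/a_{n}.png",im[:,:,::-1])
    c=env.get_calibration(n); print(n,c)
s=env.get_state(); print(s)
E
```

```text
pics
side {'vertical_fov': 53.80667424239949, 'cx': 284.4404062409244, 'cy': 212.1916816617771, 'xyz': array([ -45.84911827, -873.8290994 ,  782.92405892]), 'orientation': array([[ 8.44111158e-01, -2.79045163e-01,  4.57832010e-01],
       [-5.36168080e-01, -4.39911933e-01,  7.20417435e-01],
       [ 3.76763712e-04, -8.53587306e-01, -5.20949680e-01]])}
top {'vertical_fov': 42.90426515082292, 'cx': 274.00795877228074, 'cy': 211.70173621529557, 'xyz': array([ 233.39251491,    7.42519319, 1568.87607483]), 'orientation': array([[-0.01297363, -0.98187417,  0.18908941],
       [-0.99987771,  0.01108759, -0.01102878],
       [ 0.00873232, -0.18920937, -0.98189794]])}
wrist {'vertical_fov': 65.38410509599137, 'cx': 282.8313844056583, 'cy': 207.41068165698618, 'xyz': array([197.91205346, 596.82343097, 374.02472445]), 'orientation': array([[ 0.4255494 ,  0.86376372,  0.2698517 ],
       [ 0.90493424, -0.40575512, -0.12828403],
       [-0.00131338,  0.29878924, -0.95431822]])}
{'t': 0.15, 'q': array([ 5.93285187e+01,  2.83052512e+01,  7.71190162e+01, -5.92529947e-05,
        7.46279877e+01, -5.47339936e+00]), 'qvel': array([ 0.03361796,  0.01038625, -0.12634794,  0.01044469, -0.07754924,
        0.01342581]), 'joint_torque': array([ 1.95407838e-04, -8.82546043e+01, -3.84065294e+01, -1.23263976e-04,
        7.13592541e-03,  3.37319570e-06]), 'ee_pos': array([265.99985903, 565.33911726, 303.45275507]), 'orientation': array([[-9.04841403e-01,  4.25748541e-01, -4.64379496e-04],
       [ 4.25748786e-01,  9.04841066e-01, -7.84946513e-04],
       [ 8.59998054e-05, -9.07961110e-04, -9.99999584e-01]]), 'ft_force': array([ 0.26717265,  0.36270005, -0.3664868 ]), 'ft_torque': array([ 0.04315833, -0.02628619, -0.00375759]), 'opening': 1.0009911885718668}
```

View pics/a_top.png

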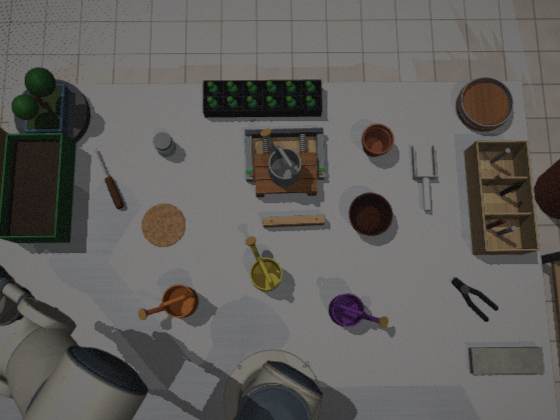

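View pics/a_side.png

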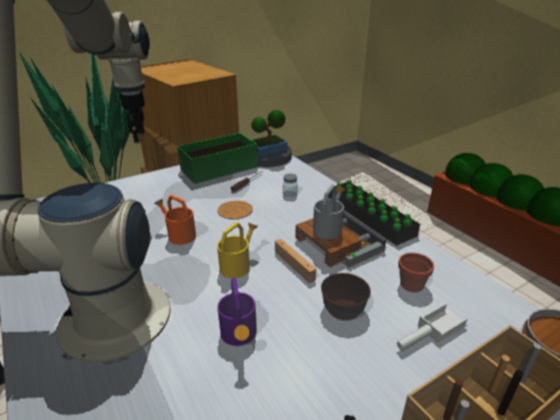

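View pics/a_wrist.png

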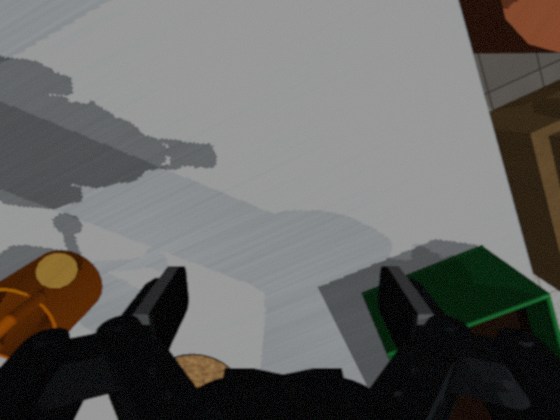

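The top view shows the grey can on the stand at (285,163), the rail at (294,221), the mat at (164,225), and the yellow look-alike at (266,272) behind the rail. The press direction is roughly up in the image (world +x). Next I'll run the networks and triangulate.

```bash
cat > h.py <<'E'
import numpy as np
from bench import env
def cal(n):
    c=env.get_calibration(n); f=210/np.tan(np.radians(c["vertical_fov"]/2)); return c,f
def ray(n,p,c=None):
    c,f=c or cal(n)
    d=np.array([(p[0]-c["cx"])/f,(p[1]-c["cy"])/f,1.]); d=np.array(c["orientation"])@d
    return np.array(c["xyz"]),d/np.linalg.norm(d)
def plane(n,p,z,c=None):
    o,d=ray(n,p,c); return o+d*(z-o[2])/d[2]
def proj(n,P,c=None):
    c,f=c or cal(n); v=np.array(c["orientation"]).T@(np.array(P)-c["xyz"]); return np.array([c["cx"]+f*v[0]/v[2],c["cy"]+f*v[1]/v[2]])
def tri(rs):
    A=np.zeros((3,3));b=np.zeros(3)
    for o,d in rs:
        M=np.eye(3)-np.outer(d,d);A+=M;b+=M@o
    return np.linalg.solve(A,b)
E
python3 - <<'E'
from h import *
import cv2
np.set_printoptions(precision=1,suppress=True)
for n in ["top","side"]:
    env.get_image(n)
    for t in ["can","can_handle","stand_front","rail","mat","jig","pot","screwjar"]:
        r=env.search_frame(t,n)
        print(n,t,[(np.array(x["position"]),round(x["confidence"],2)) for x in r][:6])
    for t in ["rail","mat","stand"]:
        for x in env.masks_of(t,n)[:2]:
            m=x["region"].astype(np.uint8); ys,xs=np.nonzero(m)
            print(n,t,round(x["confidence"],2),xs.min(),xs.max(),ys.min(),ys.max(),m.sum(),cv2.minAreaRect(np.c_[xs,ys].astype(np.float32)))
E
python3 - <<'E'
import cv2
a=cv2.imread("pics/a_top.png")[110:300,130:400]; cv2.imwrite("pics/top_z.png",cv2.resize(a,None,fx=2.9,fy=2.9,interpolation=cv2.INTER_CUBIC))
a=cv2.imread("pics/a_side.png")[170:310,200:400]; cv2.imwrite("pics/side_z.png",cv2.resize(a,None,fx=4,fy=4,interpolation=cv2.INTER_CUBIC))
E
```

```text
top can [(array([283.2, 165.8]), 0.89), (array([178.1, 299.5]), 0.87), (array([352.2, 315. ]), 0.78), (array([259.7, 274.1]), 0.71)]
top can_handle [(array([176.5, 299.2]), 0.83), (array([349.7, 312.5]), 0.69), (array([265.7, 269. ]), 0.68), (array([283.2, 161.9]), 0.6)]
top stand_front [(array([298.1, 183.6]), 0.84)]
top rail [(array([294.4, 220.7]), 0.74)]
top mat [(array([162. , 226.5]), 0.91)]
top jig [(array([288.1, 150.9]), 0.67)]
top pot [(array([373.1, 212.7]), 0.97)]
top screwjar [(array([163.2, 144.8]), 0.74)]
top rail 0.62 263 326 214 227 671 ((294.5212097167969, 220.9239501953125), (11.485651969909668, 62.971336364746094), 87.1375961303711)
top rail 0.6 254 318 152 196 1644 ((286.0970458984375, 173.94908142089844), (43.18777847290039, 63.83087158203125), 88.87670135498047)
top stand 0.66 255 318 152 195 1636 ((286.5, 173.5), (43.0, 63.0), 90.0)
side can [(array([175.8, 221.3]), 0.96), (array([233.2, 254.2]), 0.9), (array([236.3, 316.8]), 0.57), (array([329.1, 214.7]), 0.56)]
side can_handle [(array([327.7, 216.7]), 0.95), (array([234.4, 252.9]), 0.74), (array([176.9, 221.9]), 0.74), (array([237. , 319.7]), 0.61)]
side stand_front [(array([332.9, 240.1]), 0.91)]
side rail [(array([294.1, 261.1]), 0.62)]
side mat [(array([232.4, 209.8]), 0.63)]
side jig [(array([348.2, 241.4]), 0.8), (array([327. , 213.7]), 0.36)]
side pot [(array([347.1, 296.5]), 0.87)]
side screwjar [(array([290.8, 183.9]), 0.63)]
side rail 0.75 274 315 239 282 825 ((294.7983703613281, 260.1685485839844), (55.22675323486328, 16.426799774169922), 41.987213134765625)
side mat 0.9 217 252 201 220 538 ((234.5, 210.5), (19.0, 35.0), 90.0)
side stand 0.93 294 361 219 265 1386 ((326.81146240234375, 237.92620849609375), (65.17076873779297, 41.0998420715332), 39.80556869506836)
```

View pics/top_z.png

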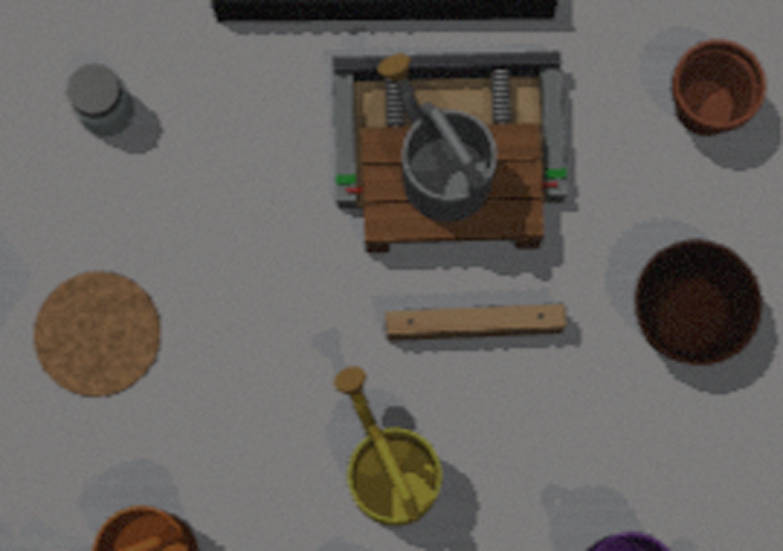

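View pics/side_z.png

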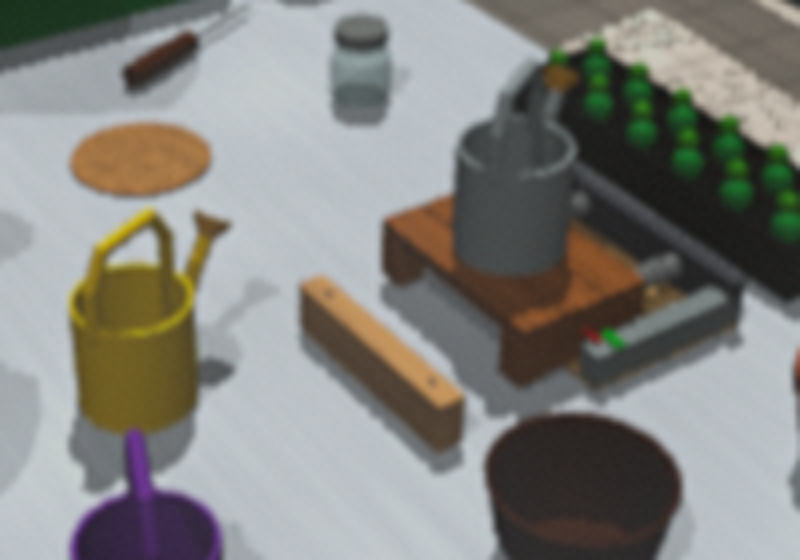

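```bash
python3 - <<'E'
from h import *
np.set_printoptions(precision=1,suppress=True)
z=lambda x,y:(130+(x+.5)/2.9-.5,110+(y+.5)/2.9-.5)
for nm,p,h in [("standFL",(366,243),60),("standFR",(542,236),60),("standBL",(359,127),60),("standBR",(541,122),60),("rim",(449,156),150),
 ("handleA",(432,107),205),("handleB",(470,158),205),("handlemid",(451,132),205),
 ("railNL",(386,312),44),("railNR",(565,304),44),("railFL",(387,337),44),("railFR",(565,328),44),("screwL",(410,322),44),("screwR",(541,315),44),
 ("mat",(97,333),4),("matL",(34,334),4),("matR",(161,332),4),("jigBL",(334,56),33),("jigBR",(561,53),33),("potc",(698,302),70),("yel rim",(395,475),90),("yelspout",(350,380),110),("jar",(96,90),75)]:
    print(nm,plane("top",z(*p),h)[:2])
zs=lambda x,y:(200+(x+.5)/4-.5,170+(y+.5)/4-.5)
for nm,p,h in [("mat",(141,159),4),("standFL",(384,225),60),("standFR",(515,330),60),("rimc",(515,150),150),("railFL",(301,286),44),("railFR",(438,405),44),("railBL",(322,279),44),("railBR",(462,392),44),("handlemid",(517,90),205)]:
    print("side",nm,plane("side",zs(*p),h)[:2])
E
```

```text
standFL [578.3  42.2]
standFR [ 583.5 -133.7]
standBL [698.8  48.5]
standBR [ 702.1 -136. ]
rim [641.5 -39.1]
handleA [672.4 -22.5]
handleB [623.6 -56.5]
handlemid [648.4 -39.5]
railNL [511.   23.1]
railNR [ 517.1 -156.3]
railFL [485.7  22.3]
railFR [ 492.7 -155.5]
screwL [500.6  -0.8]
screwR [ 506.2 -131.9]
mat [499.8 318.9]
matL [499.5 383.1]
matR [500.1 253.6]
jigBL [784.2  74.8]
jigBR [ 785.1 -161.5]
potc [ 512.8 -284.8]
yel rim [345.1  15.5]
yelspout [433.8  57.1]
jar [735.6 312.3]
side mat [496.4 317. ]
side standFL [574.7  36.3]
side standFR [ 577.9 -129.6]
side rimc [637.2 -44.5]
side railFL [487.1  19.6]
side railFR [ 493.5 -153.2]
side railBL [505.7  18.9]
side railBR [ 516.  -150.6]
side handlemid [631.5 -49.2]
```

```bash
python3 -m crank '[[100,[20,-32,10],-0.5],[100,[60,-96,26],-2],[100,[200,-320,26],-6],[100,[300,-480,26],-10],[100,[340,-540,26],-13],[100,[377,-606,26],-15],[100,[377,-606,26],-15],[100,[377,-606,26],-15],[100,[377,-606,26],-15],[100,[377,-606,26],-15],[100,[377,-606,26],-15],[100,[377,-606,26],-15],[100,[377,-606,26],-15],[100,[377,-606,26],-15],[100,[377,-606,26],-15],[100,[377,-606,26],-15],[100,[377,-606,26],-15],[100,[377,-606,26],-15],[100,[377,-606,26],-15],[100,[377,-606,26],-15]]'
python3 - <<'E'
from h import *
import cv2,json
np.set_printoptions(precision=3,suppress=True)
c=env.get_calibration("wrist"); im=env.get_image("wrist"); cv2.imwrite("pics/b_wrist.png",im[:,:,::-1]); np.save("b_cal.npy",c,allow_pickle=True)
print(env.get_state()["orientation"],c)
print([(x["position"],x["confidence"]) for x in env.search_frame("can_handle","wrist")])
E
```

```text
t: 3.35
ee_pos: [642.8, -39.6, 330.1]
orientation: [[0.82, 0.572, 0.0], [0.572, -0.82, 0.0], [0.0, 0.0, -1.0]]
ft_force: [-0.1, -0.1, -0.4]
opening: 0.998
[[ 0.82   0.572  0.   ]
 [ 0.572 -0.82  -0.   ]
 [ 0.     0.    -1.   ]] {'vertical_fov': 65.38410509599137, 'cx': 282.8313844056583, 'cy': 207.41068165698618, 'xyz': array([706.317,   2.945, 400.704]), 'orientation': array([[ 0.572, -0.783, -0.245],
       [-0.82 , -0.546, -0.171],
       [ 0.001,  0.299, -0.954]])}
[([288.7, 190.6], 0.92), ([249.9, 149.3], 0.69), ([92.9, 307.3], 0.67)]
```

View pics/b_wrist.png

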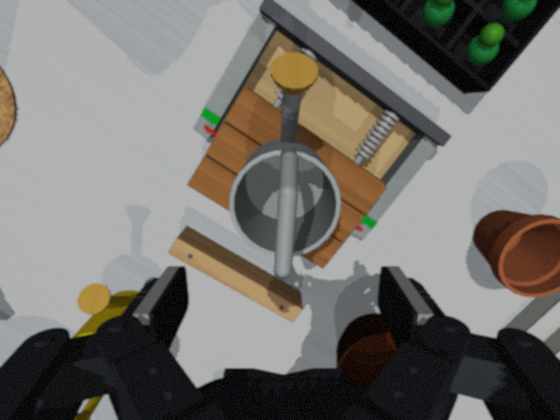

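The handle runs nearly vertically in the wrist view, from (290,150) to (285,275). The can rim centre is about (285,198), and the stand and rail corners are clearly visible.

```bash
python3 - <<'E'
import cv2
a=cv2.imread("pics/b_wrist.png")[60:330,150:400]; cv2.imwrite("pics/b_z.png",cv2.resize(a,None,fx=2.2,fy=2.2,interpolation=cv2.INTER_CUBIC))
E
python3 - <<'E'
from h import *
np.set_printoptions(precision=1,suppress=True)
c=cal("wrist")
for nm,p,h in [("rim",(285,198),150),("hA",(289,150),205),("hB",(284,275),205),("hmid",(287,210),205),("SFL",(189,184),60),("SFR",(323,267),60),("SBL",(243,92),60),("SBR",(385,184),60),
 ("rail1",(186,228),44),("rail2",(302,294),44),("rail3",(170,250),44),("rail4",(292,320),44),("scL",(190,256),44),("scR",(280,306),44),("jBL",(266,0),33),("jBR",(447,140),33)]:
    print(nm,plane("wrist",p,h,c)[:2])
E
```

```text
rim [649.6 -39.3]
hA [687.7 -15. ]
hB [617.8 -60.2]
hmid [656.4 -35.6]
SFL [583.4  38.6]
SFR [ 586.4 -137.9]
SBL [694.2  41.6]
SBR [ 702.9 -133. ]
rail1 [529.9  16.9]
rail2 [ 536.  -145.5]
rail3 [494.7  18.5]
rail4 [ 497.9 -157.3]
scL [501.5  -5. ]
scR [ 506.1 -132.9]
jBL [777.9  72.3]
jBR [ 780.1 -167.7]
```

View pics/b_z.png

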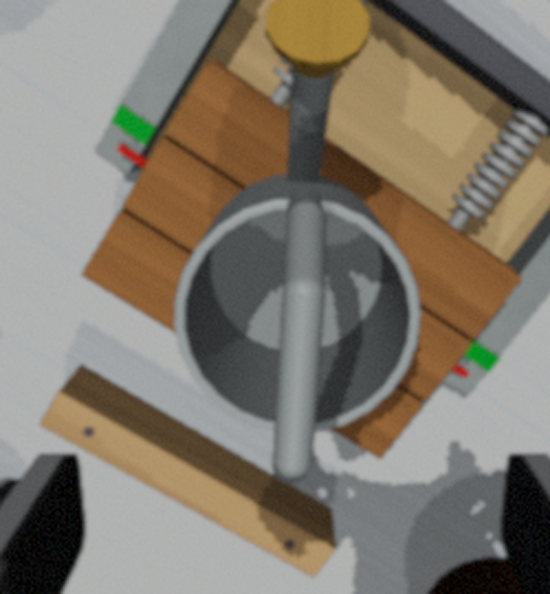

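```bash
python3 - <<'E'
from h import *
np.set_printoptions(precision=1,suppress=True)
c=cal("wrist")
A=plane("wrist",(288.3,191),211,c);B=plane("wrist",(282,272),211,c);print(A,B,(A+B)/2,np.linalg.norm(A-B),np.degrees(np.arctan2(*(A-B)[[1,0]])))
R=plane("wrist",(150+297/2.2,60+313/2.2),150,c);print(R)
E
```

```text
[668.1 -28.2 211. ] [621.6 -56.  211. ] [644.9 -42.1 211. ] 54.219996849547414 30.84078770954729
[646.7 -41.3 150. ]
```

```bash
python3 -m crank '[[100,[2,-2,-10],-0.25],[100,[2,-2.4,-25],-0.25],[100,[2,-2.4,-40],-0.25],[100,[2,-2.4,-55],-0.25],[100,[2,-2.4,-65],-0.25],[100,[2,-2.4,-72],-0.25],[100,[2,-2.4,-72],-0.25],[0,[2,-2.4,-72],-0.25],[0,[2,-2.4,-72],-0.25],[0,[2,-2.4,-72],-0.25],[0,[2,-2.4,-72],-0.25],[0,[2,-2.4,-72],-0.25],[0,[2,-2.4,-72],-0.25],[0,[2,-2.4,-72],-0.25],[0,[2,-2.4,-72],-0.25],[0,[2,-2.4,-72],-0.25],[0,[2,-2.4,-72],-0.25],[0,[2,-2.4,-72],-0.25]]'
python3 - <<'E'
from h import *
import cv2
im=env.get_image("wrist"); cv2.imwrite("pics/c_wrist.png",im[:,:,::-1])
E
```

```text
t: 5.25
ee_pos: [645.0, -42.3, 258.2]
orientation: [[0.84, 0.542, 0.0], [0.542, -0.84, 0.0], [0.0, 0.0, -1.0]]
ft_force: [-0.8, 1.2, 4.8]
opening: 0.118
```

View pics/c_wrist.png

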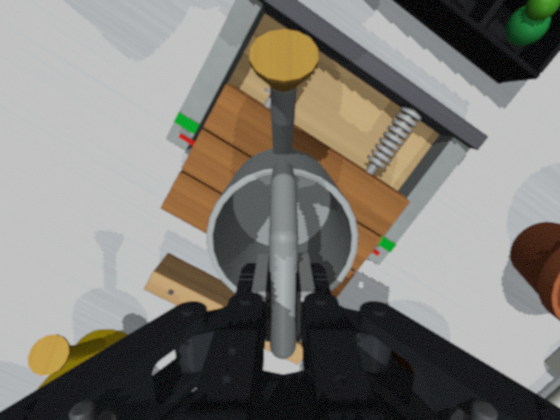

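The gripper is closed on the handle (opening 0.118, about 10 mm). I'll lift straight up.

```bash
python3 -m crank '[[0,[0,0,2],0],[0,[0,0,6],0],[0,[0,0,12],0],[0,[0,0,20],0],[0,[0,0,28],0],[0,[0,0,36],0],[0,[0,0,44],0],[0,[0,0,52],0],[0,[0,0,58],0],[0,[0,0,60],0],[0,[0,0,60],0],[0,[0,0,60],0]]'
python3 - <<'E'
from h import *
import cv2
im=env.get_image("wrist"); cv2.imwrite("pics/d_wrist.png",im[:,:,::-1])
im=env.get_image("side"); cv2.imwrite("pics/d_side.png",im[:,:,::-1])
E
```

```text
t: 6.5
ee_pos: [644.9, -42.2, 317.9]
orientation: [[0.84, 0.543, -0.0], [0.543, -0.84, 0.0], [-0.0, -0.0, -1.0]]
ft_force: [-0.9, -0.1, -2.7]
opening: 0.116
```

View pics/d_side.png

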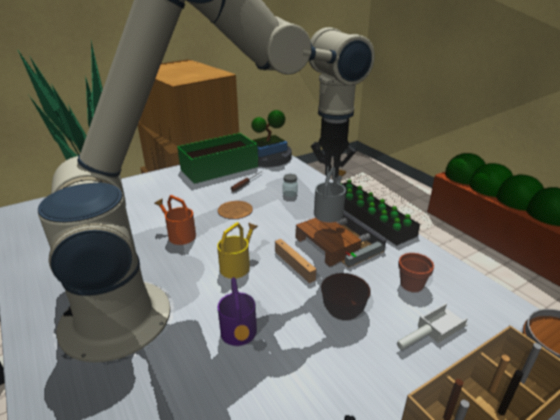

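View pics/d_wrist.png

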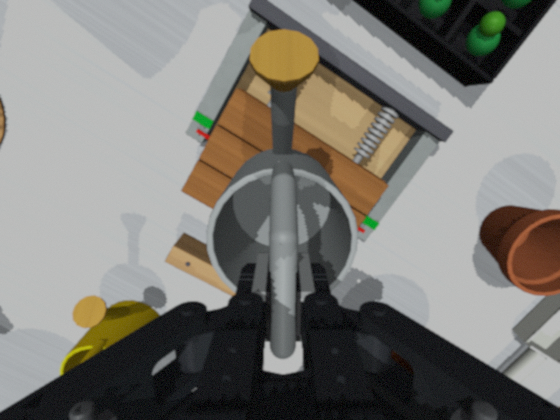

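```bash
python3 -m crank '[[0,[-1,4,0],0],[0,[-4,11,0],0],[0,[-10,25,0],0],[0,[-18,43,0],0],[0,[-26,65,0],0],[0,[-37,90,0],0],[0,[-47,116,0],0],[0,[-57,141,0],0],[0,[-67,166,0],0],[0,[-77,191,0],0],[0,[-88,217,0],0],[0,[-98,242,0],0],[0,[-108,267,0],0],[0,[-117,289,0],0],[0,[-126,310,0],0],[0,[-133,329,0],0],[0,[-139,343,0],0],[0,[-143,354,0],0],[0,[-146,360,0],0],[0,[-146,361,0],0]]'
python3 - <<'E'
from h import *
import cv2
im=env.get_image("wrist"); cv2.imwrite("pics/e_wrist.png",im[:,:,::-1])
im=env.get_image("top"); cv2.imwrite("pics/e_top.png",im[:,:,::-1])
print(env.get_state()["ee_pos"],[(x["position"],x["confidence"]) for x in env.search_frame("mat","top")])
E
```

```text
t: 8.6
ee_pos: [498.5, 319.2, 317.8]
orientation: [[0.84, 0.543, -0.0], [0.543, -0.84, 0.0], [-0.0, -0.0, -1.0]]
ft_force: [0.1, -0.4, -2.7]
opening: 0.116
[499.00699926 318.47796943 317.72974818] [([178.1, 219.4], 0.72)]
```

View pics/e_wrist.png

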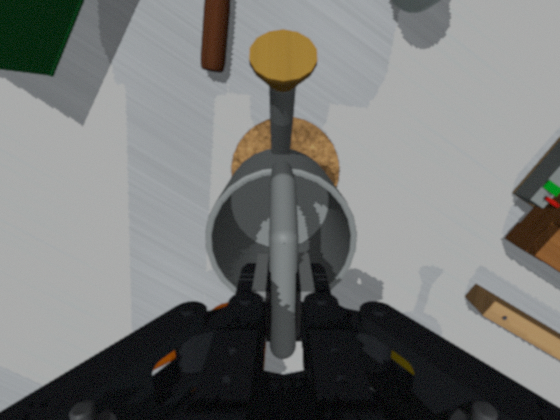

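View pics/e_top.png

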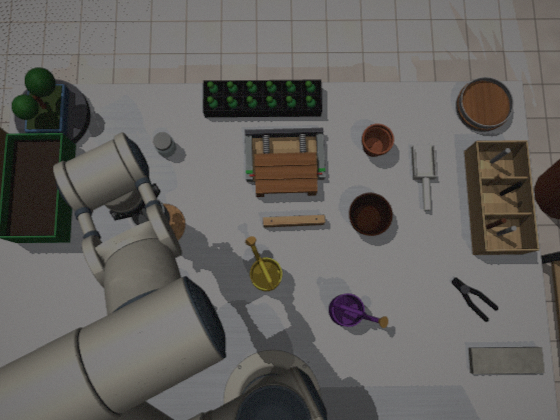

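```bash
python3 - <<'E'
from h import *
np.set_printoptions(precision=1,suppress=True)
c=cal("wrist"); f=plane("wrist",(286,117.5),4,c); print(f[:2], f[:2]-65*np.array([.84,.543]), plane("wrist",(232,166),4,c)[:2],plane("wrist",(340.5,166),4,c)[:2])
a=np.linspace(0,6.28,9)
print([proj("wrist",(499+65*np.cos(t),319+65*np.sin(t),4),c) for t in a])
E
```

```text
[554.7 348. ] [500.1 312.7] [473.6 371.6] [543.3 263.6]
[array([311.8, 124.7]), array([268.8, 116.6]), array([233.7, 141.9]), array([228.1, 183.2]), array([252.5, 215.4]), array([291.9, 222.2]), array([325.6, 200.5]), array([334.9, 160.7]), array([311.9, 124.8])]
```

```bash
python3 -m crank '[[0,[1,-1,-3],0],[0,[2,-2,-10],0],[0,[2,-2,-22],0],[0,[2,-2,-36],0],[0,[2,-2,-50],0],[0,[2,-2,-64],0],[0,[2,-2,-77],0],[0,[2,-2,-88],0],[0,[2,-2,-97],0],[0,[2,-2,-104],0],[0,[2,-2,-108],0],[0,[2,-2,-111],0],[0,[2,-2,-113],0],[0,[2,-2,-114],0],[0,[2,-2,-114.5],0],[0,[2,-2,-114.5],0]]'
```

```text
t: 10.35
ee_pos: [501.2, 316.3, 203.4]
orientation: [[0.84, 0.542, -0.0], [0.542, -0.84, 0.0], [-0.0, -0.0, -1.0]]
ft_force: [-0.1, -0.4, -2.4]
opening: 0.117
```

```bash
python3 -m crank '[[0,[0,0,-0.5],0],[0,[0,0,-1],0],[0,[0,0,-1.5],0],[0,[0,0,-1.5],0]]'
```

```text
t: 10.75
ee_pos: [501.5, 316.7, 202.6]
orientation: [[0.84, 0.542, 0.001], [0.542, -0.84, 0.001], [0.001, -0.0, -1.0]]
ft_force: [-2.2, 2.3, 6.0]
opening: 0.12
```

```bash
python3 -m crank '[[30,[0,0,0],0],[60,[0,0,0],0],[100,[0,0,0],0],[100,[0,0,0],0],[100,[0,0,0],0],[100,[0,0,0],0],[100,[0,0,0],0],[100,[0,0,2],0],[100,[0,0,10],0],[100,[0,0,25],0],[100,[0,0,45],0],[100,[0,0,70],0],[100,[0,0,90],0],[100,[0,0,98],0],[100,[0,0,98],0]]'
python3 - <<'E'
from h import *
import cv2
im=env.get_image("wrist"); cv2.imwrite("pics/f_wrist.png",im[:,:,::-1])
E
```

```text
t: 12.25
ee_pos: [501.7, 316.9, 301.7]
orientation: [[0.84, 0.542, 0.003], [0.542, -0.84, 0.002], [0.004, -0.0, -1.0]]
ft_force: [-0.5, 0.1, -0.8]
opening: 1.002
```

View pics/f_wrist.png

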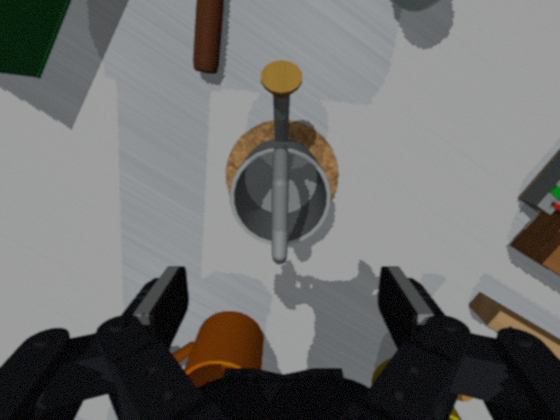

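The can stands upright on the mat with the fingers clear. Next, I'll move above the rail and turn so the jaws span its thickness.

```bash
python3 -m crank '[[100,[0,-15,0],0.5],[100,[0,-50,0],1.5],[100,[0,-95,0],2.5],[100,[0,-140,0],3.5],[100,[0,-185,0],4.5],[100,[0,-230,-10],5.5],[100,[1,-275,-20],6.5],[100,[1,-315,-35],7.2],[100,[1,-350,-50],7.4],[100,[1,-375,-52],7.4],[100,[1,-384,-52],7.4],[100,[1,-384,-52],7.4],[100,[1,-384,-52],7.4]]'
python3 - <<'E'
from h import *
import cv2
np.set_printoptions(precision=1,suppress=True)
c=cal("wrist");np.save("g_cal.npy",c[0],allow_pickle=True)
im=env.get_image("wrist"); cv2.imwrite("pics/g_wrist.png",im[:,:,::-1])
print([(x["position"],x["confidence"]) for x in env.search_frame("rail","wrist")])
print(env.get_state()["ee_pos"])
E
```

```text
t: 13.6
ee_pos: [502.3, -66.4, 248.5]
orientation: [[-0.035, 0.999, -0.001], [0.999, 0.035, 0.002], [0.002, -0.0, -1.0]]
ft_force: [-0.1, -0.6, -0.5]
opening: 1.0
[([282.8, 183.0], 0.64)]
[502.4 -66.1 248.7]
```

View pics/g_wrist.png

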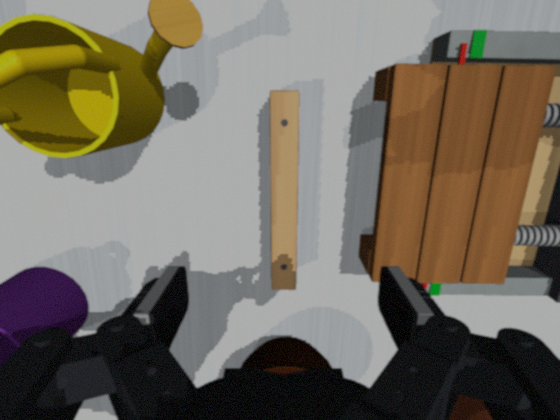

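```bash
python3 - <<'E'
import cv2
a=cv2.imread("pics/g_wrist.png")
cv2.imwrite("pics/g_z1.png",cv2.resize(a[20:300,340:560],None,fx=2.1,fy=2.1,interpolation=cv2.INTER_CUBIC))
cv2.imwrite("pics/g_z2.png",cv2.resize(a[80:300,240:330],None,fx=2.6,fy=2.6,interpolation=cv2.INTER_CUBIC))
E
```

```text
(no output)
```

View pics/g_z1.png

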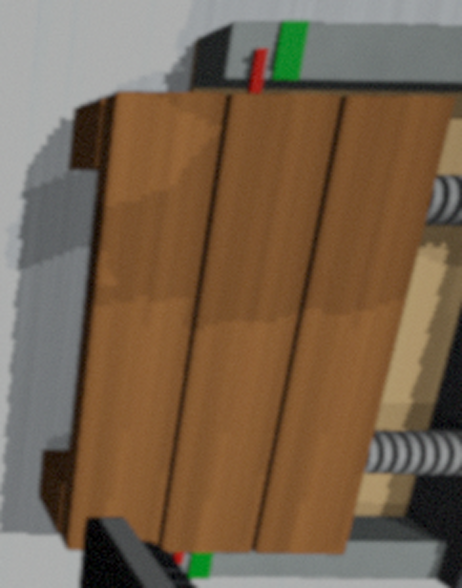

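View pics/g_z2.png

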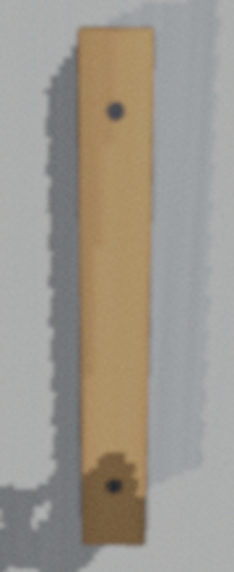

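```bash
python3 - <<'E'
from h import *
np.set_printoptions(precision=1,suppress=True)
c0=np.load("g_cal.npy",allow_pickle=True).item(); c=(c0,210/np.tan(np.radians(c0["vertical_fov"]/2)))
z1=lambda x,y:(340+(x+.5)/2.1-.5,20+(y+.5)/2.1-.5)
z2=lambda x,y:(240+(x+.5)/2.6-.5,80+(y+.5)/2.6-.5)
P={}
for nm,p,h in [("SFL",z1(118,94),60),("SFR",z1(68,548),60),("plank1L",z1(229,97),60),("plank1R",z1(163,545),60),("plank2L",z1(344,97),60),("plank2R",z1(255,550),60),("SBL",z1(453,97),60),("SBR",z1(346,552),60),("jigL",z1(235,24),33),("jigLin",z1(225,82),33),("pointerL",z1(258,70),33),
 ("RFL",z2(155,29),44),("RFR",z2(144,544),44),("RBL",z2(78,30),44),("RBR",z2(81,544),44),("sL",z2(115,111),44),("sR",z2(114,486),44)]:
    P[nm]=plane("wrist",p,h,c)[:2]; print(nm,P[nm])
yaw=lambda a,b: np.degrees(np.arctan2(-(P[a]-P[b])[0],(P[a]-P[b])[1]))
for a,b in [("SFL","SFR"),("plank1L","plank1R"),("plank2L","plank2R"),("SBL","SBR"),("RFL","RFR"),("RBL","RBR"),("sL","sR")]: print(a,yaw(a,b),(P[a]+P[b])/2)
E
```

```text
SFL [581.9  40.2]
SFR [ 585.3 -137.5]
plank1L [620.7  40.7]
plank1R [ 625.4 -134.6]
plank2L [660.7  42.1]
plank2R [ 664.8 -135.5]
SBL [698.6  43.4]
SBR [ 703.7 -135.1]
jigL [630.8  69.1]
jigLin [630.7  49.2]
pointerL [642.5  53.8]
RFL [513.1  20.3]
RFR [ 518.1 -157.9]
RBL [489.6  19.2]
RBR [ 495.  -158.8]
sL [501.8  -4.4]
sR [ 506.2 -134.7]
SFL 1.08205405409878 [583.6 -48.6]
plank1L 1.5292387482489873 [623. -47.]
plank2L 1.325314835978611 [662.7 -46.7]
SBL 1.6212704838918282 [701.1 -45.8]
RFL 1.6055270415443377 [515.6 -68.8]
RBL 1.7188216937951941 [492.3 -69.8]
sL 1.9462226504771762 [504.  -69.5]
```

Measured so far:
- **Stand:** front centre at (583.5,-48.5), yaw about 1.4°.
- **Rail:** centre at (504,-69.3), yaw about 1.75°, so it needs a shift of about +19 mm along the stand's face.

I'll descend and grip it.

```bash
python3 -m crank '[[100,[1,-2,-10],0],[100,[1.6,-3.2,-35],0],[100,[1.6,-3.2,-65],0],[100,[1.6,-3.2,-95],0],[100,[1.6,-3.2,-125],0],[100,[1.6,-3.2,-150],0],[100,[1.6,-3.2,-163],0],[100,[1.6,-3.2,-168],0],[100,[1.6,-3.2,-168],0],[60,[1.6,-3.2,-168],0],[40,[1.6,-3.2,-168],0],[20,[1.6,-3.2,-168],0],[10,[1.6,-3.2,-168],0],[10,[1.6,-3.2,-168],0],[10,[1.6,-3.2,-168],0],[10,[1.6,-3.2,-168],0],[10,[1.6,-3.2,-168],0],[10,[1.6,-3.2,-168],0]]'
python3 - <<'E'
from h import *
import cv2
np.set_printoptions(precision=1,suppress=True)
im=env.get_image("wrist"); cv2.imwrite("pics/i_wrist.png",im[:,:,::-1])
im=env.get_image("side"); cv2.imwrite("pics/i_side.png",cv2.resize(im[150:310,200:420,::-1],None,fx=3.5,fy=3.5,interpolation=cv2.INTER_CUBIC))
E
```

```text
t: 15.5
ee_pos: [504.1, -69.3, 81.2]
orientation: [[-0.037, 0.999, 0.0], [0.999, 0.037, 0.002], [0.002, 0.001, -1.0]]
ft_force: [-1.4, -0.8, 8.4]
opening: 0.271
```

View pics/i_wrist.png

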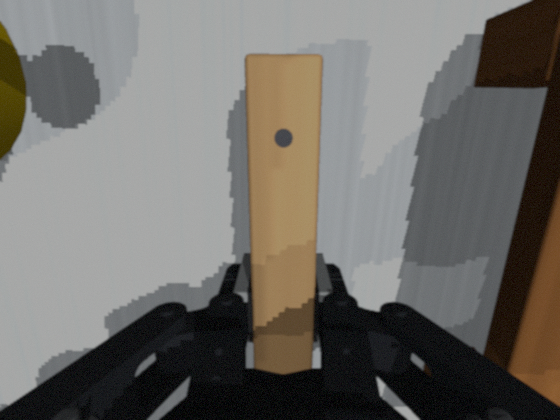

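View pics/i_side.png

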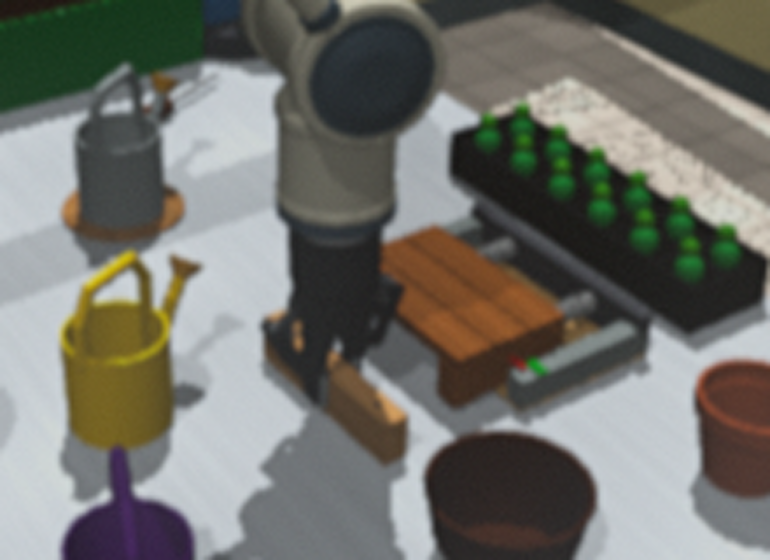

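```bash
python3 -m crank '[[10,[0,0,2],0],[10,[0,0,4],0],[10,[2,3,4],-0.02],[10,[5,8,4],-0.05],[10,[8,13,4],-0.07],[10,[10,17,4],-0.09],[10,[11,19.1,4],-0.09],[10,[11,19.1,4],-0.09],[10,[11,19.1,3],-0.09],[10,[11,19.1,2],-0.09],[10,[11,19.1,1],-0.09],[10,[11,19.1,0],-0.09],[10,[11,19.1,0],-0.09],[30,[11,19.1,0],-0.09],[35,[11,19.1,0],-0.09],[40,[11,19.1,0],-0.09],[60,[11,19.1,0],-0.09],[100,[11,19.1,0],-0.09],[100,[11,19.1,0],-0.09],[100,[11,19.1,0],-0.09]]'
python3 -m crank '[[100,[0,0,5],0],[100,[0,0,20],0],[100,[0,0,45],0],[100,[0,0,75],0],[100,[0,0,105],0],[100,[0,0,135],0],[100,[0,0,160],0],[100,[0,0,168],0],[100,[0,0,168],0],[100,[0,0,168],0]]'
python3 - <<'E'
from h import *
import cv2
np.set_printoptions(precision=1,suppress=True)
c=cal("wrist");np.save("j_cal.npy",c[0],allow_pickle=True)
im=env.get_image("wrist"); cv2.imwrite("pics/j_wrist.png",im[:,:,::-1])
a=im[:,:,::-1]
cv2.imwrite("pics/j_z.png",cv2.resize(a[20:300,240:560],None,fx=2.1,fy=2.1,interpolation=cv2.INTER_CUBIC))
E
```

```text
t: 17.6
ee_pos: [515.2, -50.3, 81.2]
orientation: [[-0.024, 1.0, 0.001], [1.0, 0.024, 0.002], [0.002, 0.001, -1.0]]
ft_force: [-0.2, -0.0, -0.1]
opening: 0.998
t: 18.6
ee_pos: [514.7, -50.2, 248.4]
orientation: [[-0.024, 1.0, -0.0], [1.0, 0.024, 0.002], [0.002, -0.0, -1.0]]
ft_force: [-0.6, 0.7, -0.5]
opening: 0.999
```

View pics/j_z.png

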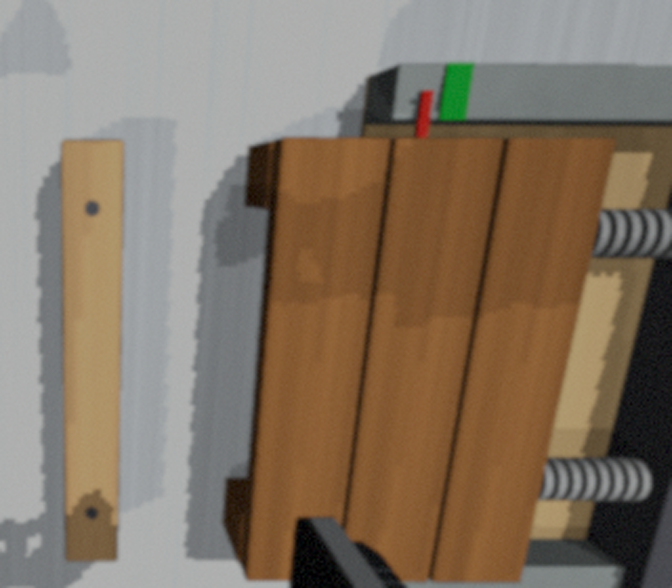

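View pics/j_wrist.png

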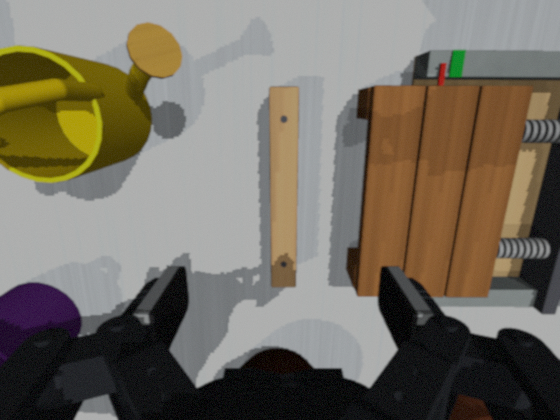

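```bash
python3 - <<'E'
from h import *
np.set_printoptions(precision=1,suppress=True)
c0=np.load("j_cal.npy",allow_pickle=True).item(); c=(c0,210/np.tan(np.radians(c0["vertical_fov"]/2)))
z1=lambda x,y:(240+(x+.5)/2.1-.5,20+(y+.5)/2.1-.5)
P={}
for nm,p,h in [("SFL",z1(282,139),60),("SFR",z1(247,578),60),("plank1L",z1(393,139),60),("plank1R",z1(346,575),60),("plank2L",z1(507,139),60),("plank2R",z1(434,577),60),("SBL",z1(615,138),60),("SBR",z1(524,580),60),
 ("RFL",z1(123,140),44),("RFR",z1(117,560),44),("RBL",z1(62,140),44),("RBR",z1(66,560),44),("sL",z1(92,208),44),("sR",z1(92,513),44)]:
    P[nm]=plane("wrist",p,h,c)[:2]
yaw=lambda a,b: np.degrees(np.arctan2(-(P[a]-P[b])[0],(P[a]-P[b])[1]))
for a,b in [("SFL","SFR"),("plank1L","plank1R"),("plank2L","plank2R"),("SBL","SBR"),("RFL","RFR"),("RBL","RBR"),("sL","sR")]: print(a,yaw(a,b),(P[a]+P[b])/2,P[a],P[b])
E
```

```text
SFL 1.2649670818422558 [583.2 -48.2] [581.2  40.5] [ 585.2 -137. ]
plank1L 2.3005200514378727 [624.1 -46.5] [620.5  41.5] [ 627.6 -134.5]
plank2L 1.5312174099628215 [663.2 -46.1] [660.9  42.4] [ 665.6 -134.6]
SBL 1.807387364438757 [701.8 -45.7] [699.   43.7] [ 704.6 -135.1]
RFL 1.3214578941489759 [527.7 -49.7] [525.7  39.7] [ 529.8 -139.1]
RBL 1.2632679450566615 [504.7 -50.3] [502.7  39.1] [ 506.7 -139.7]
sL 1.4252270617093616 [516.2 -50.6] [514.6  14.7] [ 517.9 -115.8]
```

The rail is now aligned: yaw about 1.35°, lateral offset below 1 mm, and a gap of about 55 mm. I'll turn 90° so both open fingers push side by side, then descend behind the rail.

```bash
python3 -m crank '[[100,[-5,0,0],1],[100,[-15,0,0],2],[100,[-25,0,0],3],[100,[-35,0,0],4],[100,[-45,-1,0],5],[100,[-47,-1,0],6],[100,[-47,-1,0],7],[100,[-47,-1,0],8],[100,[-47,-1,0],9],[100,[-47,-1,0],10],[100,[-47,-1,0],11],[100,[-47,-1,0],11.25],[100,[-47,-1,0],11.25],[100,[-47,-1,0],11.25],[100,[-47,-1,0],11.25]]'
python3 - <<'E'
from h import *
import cv2
im=env.get_image("wrist"); cv2.imwrite("pics/k_wrist.png",im[:,:,::-1])
im=env.get_image("side"); cv2.imwrite("pics/k_side.png",im[:,:,::-1])
print(np.round(env.get_state()["orientation"],3))
E
```

```text
t: 20.15
ee_pos: [467.5, -51.1, 247.7]
orientation: [[-1.0, -0.023, -0.003], [-0.023, 1.0, -0.001], [0.003, -0.001, -1.0]]
ft_force: [0.8, -0.2, -0.6]
opening: 1.002
[[-1.    -0.023 -0.003]
 [-0.023  1.    -0.001]
 [ 0.003 -0.001 -1.   ]]
```

View pics/k_wrist.png

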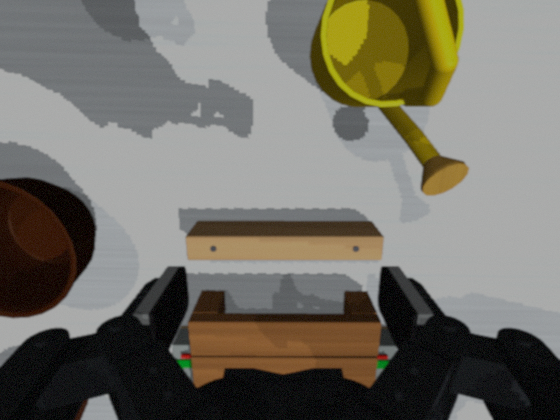

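View pics/k_side.png

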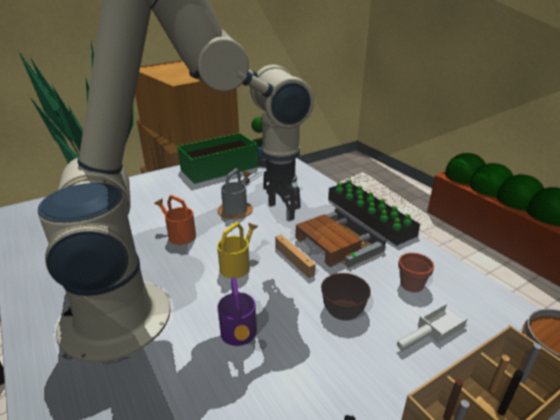

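The rail and stand are centred in view at about column 285. I'll descend behind the rail.

```bash
python3 -m crank '[[100,[0,0,-10],0],[100,[0,0,-35],0],[100,[0,0,-65],0],[100,[0,0,-95],0],[100,[0,0,-125],0],[100,[0,0,-150],0],[100,[0,0,-165],0],[100,[0,0,-171],0],[100,[0,0,-171],0],[100,[0,0,-171],0],[100,[0,0,-171],0]]'
python3 - <<'E'
from h import *
import cv2
im=env.get_image("wrist"); cv2.imwrite("pics/l_wrist.png",im[:,:,::-1])
im=env.get_image("side"); cv2.imwrite("pics/l_side.png",cv2.resize(im[150:310,200:420,::-1],None,fx=3.5,fy=3.5,interpolation=cv2.INTER_CUBIC))
print(env.get_state()["ft_force"],env.get_state()["ee_pos"])
E
```

```text
t: 21.35
ee_pos: [467.9, -51.2, 77.6]
orientation: [[-1.0, -0.023, -0.001], [-0.023, 1.0, -0.001], [0.001, -0.001, -1.0]]
ft_force: [0.7, -0.1, 0.3]
opening: 0.999
[1.56559838 0.37686776 0.23984225] [467.9082157  -51.22350176  77.59388265]
```

View pics/l_wrist.png

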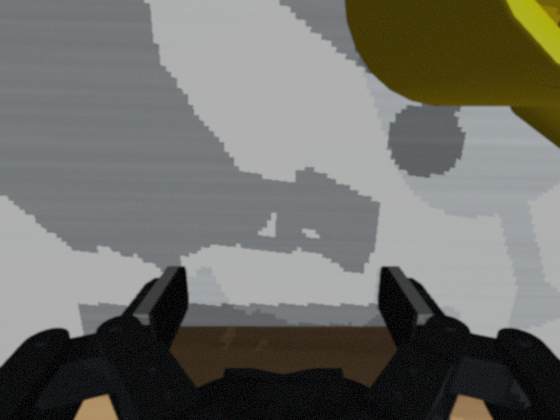

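View pics/l_side.png

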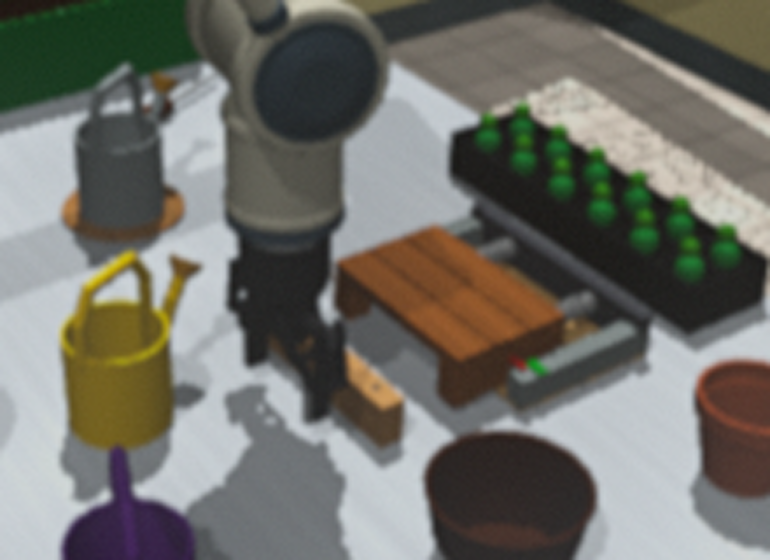

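```bash
python3 -m crank '[[100,[4,0.1,0],0],[100,[9,0.2,0],0],[100,[14,0.3,0],0],[100,[17,0.4,0],0],[100,[20,0.5,0],0],[100,[23,0.6,0],0],[100,[26,0.6,0],0],[100,[29,0.7,0],0],[100,[32,0.8,0],0],[100,[36,0.9,0],0],[100,[40,1,0],0],[100,[44,1.1,0],0],[100,[48,1.2,0],0],[100,[52,1.3,0],0],[100,[56,1.4,0],0],[100,[60,1.5,0],0],[100,[63,1.5,0],0],[100,[65,1.6,0],0],[100,[66,1.6,0],0],[100,[66,1.6,0],0]]'
python3 - <<'E'
from h import *
import cv2
im=env.get_image("top"); cv2.imwrite("pics/m_top.png",cv2.resize(im[110:260,200:360,::-1],None,fx=3.8,fy=3.8,interpolation=cv2.INTER_CUBIC))
im=env.get_image("side"); cv2.imwrite("pics/m_side.png",cv2.resize(im[150:310,200:420,::-1],None,fx=3.5,fy=3.5,interpolation=cv2.INTER_CUBIC))
print(env.get_state()["ft_force"],env.get_state()["ee_pos"])
E
```

```text
t: 23.45
ee_pos: [534.0, -49.6, 77.6]
orientation: [[-1.0, -0.023, -0.001], [-0.023, 1.0, -0.001], [0.001, -0.001, -1.0]]
ft_force: [-1.0, -0.0, -0.6]
opening: 1.0
[ 0.42066566  0.44754215 -0.52984724] [533.872452   -49.61906139  77.60990423]
```

View pics/m_top.png

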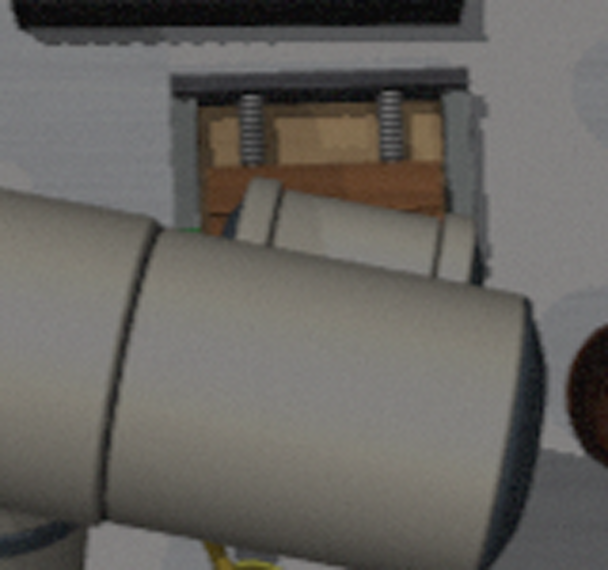

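View pics/m_side.png

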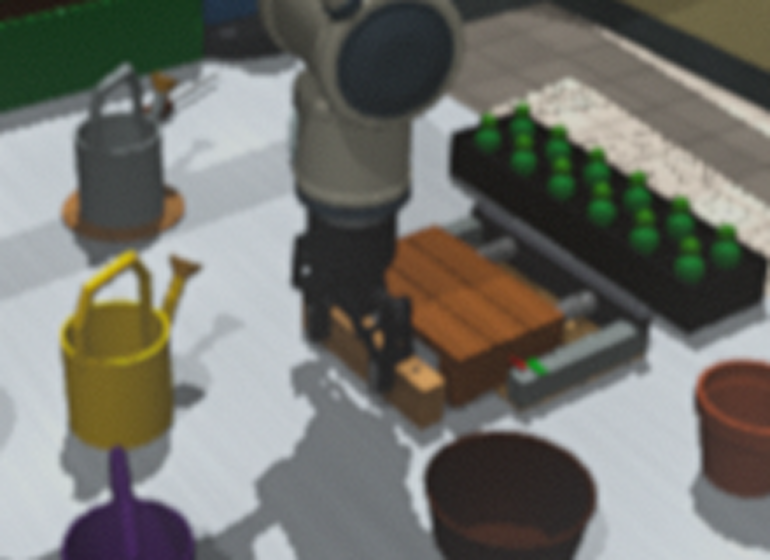

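```bash
python3 -m crank '[[100,[2,0.05,0],0],[100,[4,0.1,0],0],[100,[6,0.15,0],0],[100,[8,0.2,0],0],[100,[10,0.25,0],0],[100,[10,0.25,0],0],[100,[10,0.25,0],0]]'; python3 -c "
from bench import env
print(env.get_state()['ft_force'])"
python3 -m crank '[[100,[1.5,0.04,0],0],[100,[3,0.08,0],0],[100,[4,0.1,0],0],[100,[4,0.1,0],0],[100,[4,0.1,0],0]]'
python3 - <<'E'
from h import *
import cv2
im=env.get_image("side"); cv2.imwrite("pics/n_side.png",cv2.resize(im[150:310,200:420,::-1],None,fx=3.5,fy=3.5,interpolation=cv2.INTER_CUBIC))
print(env.get_state()["ft_force"],env.get_state()["ee_pos"])
E
```

```text
t: 24.25
ee_pos: [544.0, -49.4, 77.6]
orientation: [[-1.0, -0.023, -0.001], [-0.023, 1.0, -0.001], [0.001, -0.001, -1.0]]
ft_force: [0.8, 0.8, -0.2]
opening: 1.0
[ 0.84908806  0.77514233 -0.23924669]
t: 24.75
ee_pos: [547.9, -49.2, 77.6]
orientation: [[-1.0, -0.023, -0.001], [-0.023, 1.0, -0.001], [0.001, -0.001, -1.0]]
ft_force: [-1.9, 1.9, 0.1]
opening: 1.002
[-1.4571219   0.8474098  -0.86506746] [547.92660085 -49.23252185  77.54348086]
```

View pics/n_side.png

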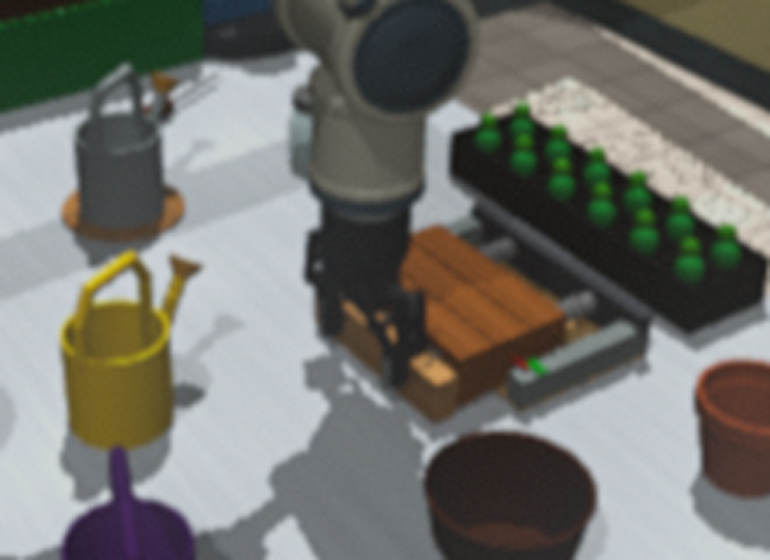

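```bash
cat > f.py <<'E'
from bench import env
import numpy as np
L=[]
for i in range(4):
    env.get_image("side"); s=env.get_state(); L.append(s["ft_force"])
print("mean ft",np.round(np.mean(L,0),2),"std",np.round(np.std(L,0),2),np.round(s["ee_pos"],2))
E
python3 -m crank '[[100,[1,0.02,0],0],[100,[2,0.05,0],0],[100,[3,0.07,0],0],[100,[3,0.07,0],0]]';python3 f.py
python3 -m crank '[[100,[1,0.02,0],0],[100,[2,0.05,0],0],[100,[3,0.07,0],0],[100,[3,0.07,0],0]]';python3 f.py
```

```text
t: 25.2
ee_pos: [550.6, -49.2, 77.6]
orientation: [[-1.0, -0.023, -0.002], [-0.023, 1.0, -0.001], [0.002, -0.001, -1.0]]
ft_force: [-4.9, -1.2, 2.2]
opening: 1.002
mean ft [-4.92 -0.3   2.21] std [0.43 0.45 0.41] [550.61 -49.16  77.5 ]
t: 25.8
ee_pos: [552.9, -49.1, 77.5]
orientation: [[-1.0, -0.023, -0.003], [-0.023, 1.0, -0.001], [0.003, -0.001, -1.0]]
ft_force: [-7.7, -1.7, 5.4]
opening: 1.001
mean ft [-7.91 -1.04  5.38] std [0.33 0.37 0.66] [552.89 -49.12  77.52]
```

```bash
python3 - <<'E'
from h import *
import cv2
im=env.get_image("side"); cv2.imwrite("pics/o_side.png",cv2.resize(im[190:290,260:400,::-1],None,fx=5.6,fy=5.6,interpolation=cv2.INTER_CUBIC))
im=env.get_image("wrist"); cv2.imwrite("pics/o_wrist.png",im[:,:,::-1])
print(env.get_state()["ft_torque"])
E
```

```text
[-0.43184545  1.09399222 -0.36901812]
```

View pics/o_side.png

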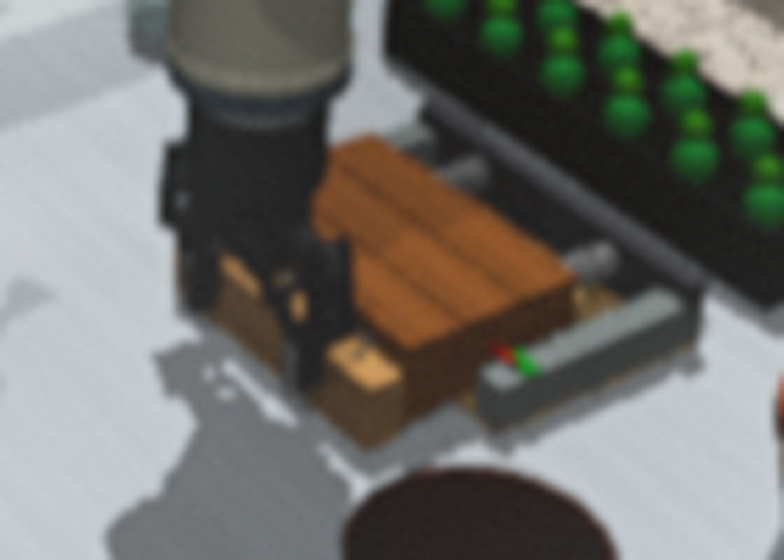

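View pics/o_wrist.png

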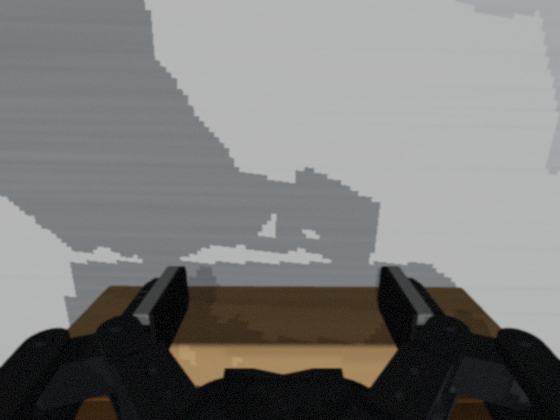

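Both fingers press the rail flush against the legs. There is also about 5 N of friction pushing up on the tool, which means the tool is pressing the rail down. I'll advance with a little upward relief.

```bash
python3 -m crank '[[100,[1,0.02,0.3],0],[100,[2,0.05,0.6],0],[100,[3,0.07,0.8],0],[100,[3,0.07,0.8],0],[100,[3,0.07,0.8],0]]';python3 f.py
python3 - <<'E'
from h import *
import cv2
im=env.get_image("side"); cv2.imwrite("pics/p_side.png",cv2.resize(im[190:290,260:400,::-1],None,fx=5.6,fy=5.6,interpolation=cv2.INTER_CUBIC))
s=env.get_state();print(s["ft_torque"])
E
```

```text
t: 26.6
ee_pos: [554.9, -49.1, 77.8]
orientation: [[-1.0, -0.023, -0.006], [-0.023, 1.0, -0.001], [0.006, -0.001, -1.0]]
ft_force: [-6.8, -2.4, -3.3]
opening: 0.999
mean ft [-6.74 -2.58 -3.64] std [0.35 0.27 0.53] [554.88 -49.04  77.85]
[-0.16419132  1.04677207 -0.37954873]
```

View pics/p_side.png

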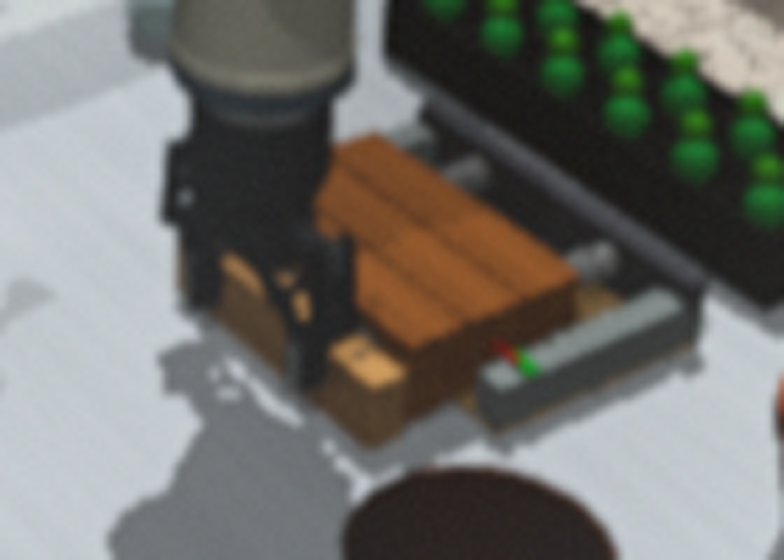

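```bash
python3 -m crank '[[100,[1,0.02,0],0],[100,[2,0.05,0],0],[100,[3,0.07,0.2],0],[100,[4,0.1,0.2],0],[100,[5,0.12,0.2],0],[100,[5,0.12,0.2],0],[100,[5,0.12,0.2],0]]';python3 f.py
python3 - <<'E'
from h import *
import cv2
im=env.get_image("side"); cv2.imwrite("pics/q_side.png",cv2.resize(im[190:290,260:400,::-1],None,fx=5.6,fy=5.6,interpolation=cv2.INTER_CUBIC))
s=env.get_state();print(s["ft_torque"],s["qvel"].max())
im=env.get_image("top"); cv2.imwrite("pics/q_top.png",cv2.resize(im[110:260,200:360,::-1],None,fx=3.8,fy=3.8,interpolation=cv2.INTER_CUBIC))
E
```

```text
t: 27.55
ee_pos: [558.5, -49.0, 77.6]
orientation: [[-1.0, -0.022, -0.009], [-0.022, 1.0, -0.001], [0.009, -0.0, -1.0]]
ft_force: [-9.7, -3.1, 0.8]
opening: 1.002
mean ft [-9.5  -3.47  0.13] std [0.23 0.54 0.28] [558.51 -48.96  77.6 ]
[-0.48375722  1.39692876 -0.44313114] 0.09172310246333687
```

View pics/q_side.png

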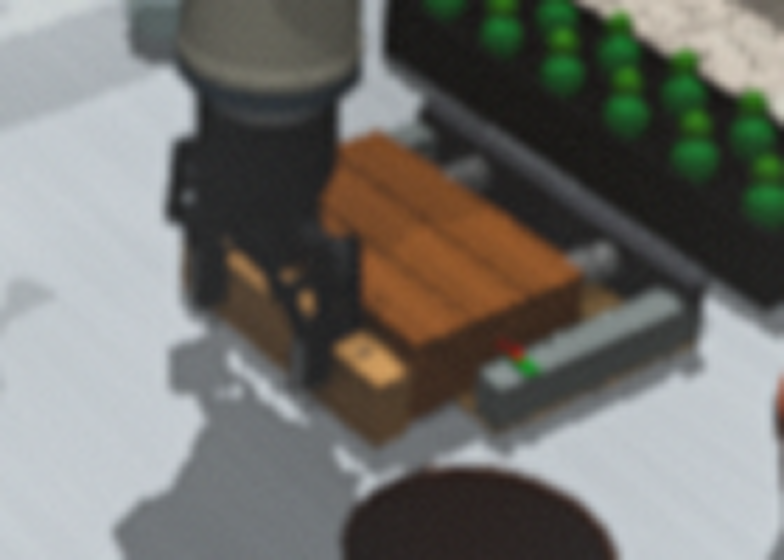

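View pics/q_top.png

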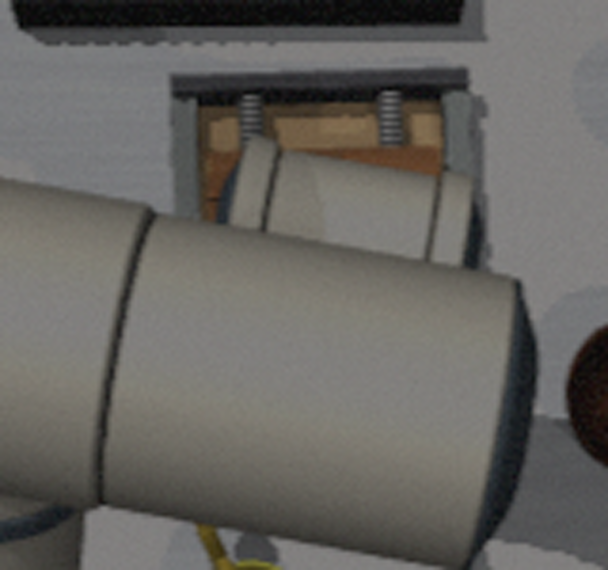

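The push reads about 9.5 N with no vertical force. The stand's rear edge has moved about 12.7 mm in the top view, and the pointer is in the green band. One last hold check, plus the can.

```bash
python3 f.py; python3 f.py; python3 - <<'E'
from h import *
import cv2
im=env.get_image("side"); cv2.imwrite("pics/r_side.png",cv2.resize(im[150:310,200:420,::-1],None,fx=3.5,fy=3.5,interpolation=cv2.INTER_CUBIC))
im=env.get_image("wrist"); cv2.imwrite("pics/r_wrist.png",im[:,:,::-1])
np.set_printoptions(precision=1,suppress=True)
c=cal("wrist")
z=lambda x,y:(260+(x+.5)/5.6-.5,190+(y+.5)/5.6-.5)
print("rail R top back",plane("side",z(378,390),44),"stand FR",plane("side",z(420,347),60))
E
```

```text
mean ft [-10.02  -3.37   0.12] std [0.67 0.35 0.29] [558.5  -48.97  77.6 ]
mean ft [-9.37 -3.55  0.09] std [0.51 0.58 0.47] [558.51 -48.99  77.63]
rail R top back [ 567.7 -138.2   44. ] stand FR [ 594.8 -137.1   60. ]
```

View pics/r_side.png

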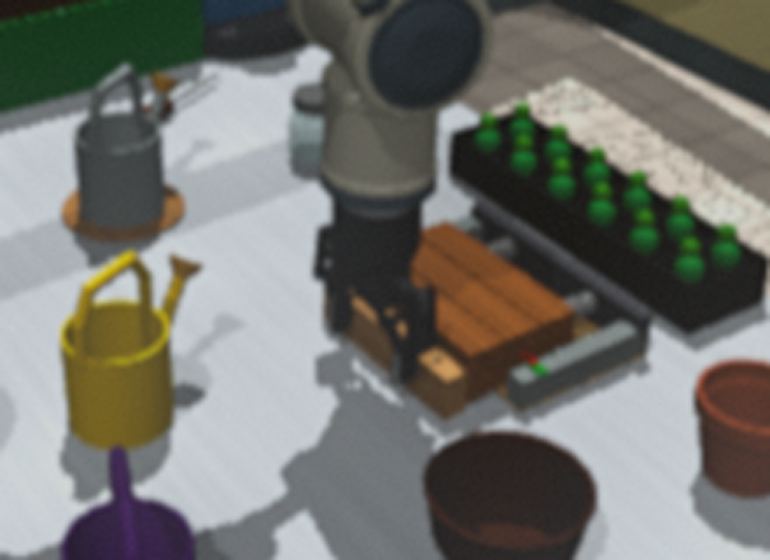

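View pics/r_wrist.png

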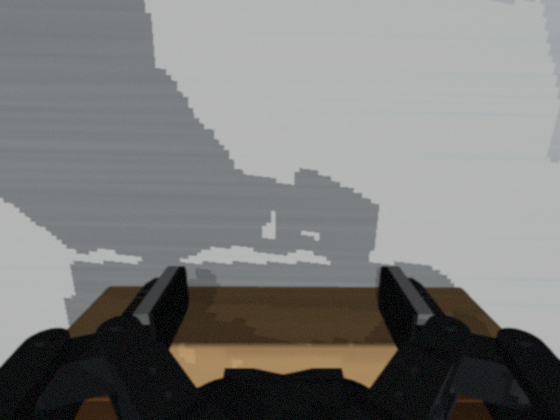

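The can is upright on the mat. The rail lies flat and square, its end is about 1 mm from the stand's end, and the push is steady at 9.4–10 N. I'm handing the job in.

```bash
python3 -c "
from bench import env
print(env.finish_job()); s=env.get_state(); print(s['t'],s['ft_force'])"
```

```text
the job is handed in; nothing more can be done
None
the job is handed in; nothing more can be done
```

I lifted the grey watering can off the stand by its handle and set it upright on the cork mat. I then centred the rail and pressed it against the stand with both open fingers, handing in at about 28 s while still holding the push. `finish_job` gives no verdict, so the result is not confirmed.

**What the last checks showed**
- **Push:** steady at 9.4–10 N, with no vertical force.
- **Stand travel:** about 12 mm back, judged from the force, the tool's position and the shift in the top picture. The right-hand pointer is in its green band; the arm hid the left one.
- **Rail:** flat and square against the legs, its end within about 1 mm of the stand's end.
- **Can and other things:** the can is upright on the mat. Those in view in the last side picture look undisturbed; I did not measure any of them.

**What disagreed or was not checked**
- **Sideways force:** about 3.5 N of sideways force remained on the tool, which I took to be friction.
- **Uneven contact:** the torque readings suggested the right finger carries most of the push.
- **Vertical rubbing:** partway through the push, vertical friction of about +5 N, then −4 N, showed up. It was gone before I handed in.
- **Contact with the stand or jig:** I judged only from geometry and pictures that the robot touches neither, since no sensor shows it directly.

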